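Check one-way drive heads and switch on the sound ones

ROBOT

A 6-joint arm with a two-finger parallel gripper is mounted at the origin on a cart in front of the work surface, level with it; the furniture and walls round the work are solid. World frame = base frame: x ahead of the robot, y to its left, z up, the work surface at z = 0. Lengths are in m, angles in rad, forces in N, time in s.
With the tool pointing down it reaches from about 0.325 to 0.85 m from the base axis. Payload 4.4 kg.
Tool frame: the origin (TCP) lies midway between the tips of the shut fingers; the grasp point (between the pads) lies 19 mm behind it; z points along the fingers, y is the line along which they close (so a half turn about z gives the same grasp; the last joint's range is limited). The gripper opens to 94 mm and grips with 3 to 60 N. Pads are 16 mm wide; open, the fingers measure 119 mm over their backs; the gripper's body (75 mm by 177 mm) begins 78 mm behind the grasp point.
Start: joints at [-1.5, 0.207, 1.542, -0, 1.393, -0.15], TCP at [0.126, -0.561, 0.205] pointing down, gripper open.
Joint ranges: [-2.73, 2.73], [-0.86, 2.22], [0.23, 2.46], [-1.11, 4.25], [0.08, 2.63], [-2.82, 2.82]. Speed limits (rad/s): [2.79, 2.79, 3.14, 3.14, 3.14, 3.14].

INTERFACE

Orientations are given as [roll, pitch, yaw] about the fixed x, y, z axes, in that order (R = Rz(yaw) Ry(pitch) Rx(roll)).
In Python, from bench import env, read_camera, job, boxes_of gives the robot as it stands.
- The arm moves only by the tool servo_tool, never from a script. Its argument "steps" is a list of rows, each a list of 3 entries, a list of its own where there are three numbers: the shift along the tool's x, y, z in mm, then the turn about the tool's z in degrees, then the opening, from 0 (shut) to 1 (fully open). In form: [[[x, y, z], yaw, fingers], ...]. A call has 1 to 12 rows; each row is the pose to reach, as a shift and turn from the pose commanded when the call began, along the tool's axes at that moment; what a row does not reach only later rows make up. A row lasts 1/10 s, in which the tool goes at most 50 mm and 8.59 degrees, less where a joint would pass 70% of its speed; a pose out of reach is approached as far as the arm can. A call with a gripper value outside its range is refused whole. The fingers move at their own pace and stop on an object; "newtons" is the grip in N (left out, the last holds). Time passes only in rows, so rows that repeat a pose let the fingers close. It gives the time, the measured TCP pose, the force, the opening and the grip force at its end, in the units of the state.
- env.read_state(): the state, without advancing time (a new reading comes with each control period).
- read_camera(name): name is "scene" or "top" or "wrist"; returns a dict with "color" (400x640x3 uint8, red, green, blue), "fx", "fy", "cx", "cy" (pixels), "distortion" ([k1, k2, p1, p2, k3] as OpenCV has them; the pictures are not rectified), "rvec" (rotation vector, rad) and "tvec" (3), from world to camera coordinates, as OpenCV has them. Camera axes: x right, y down, z forward; pixel columns grow to the right and rows downward; lengths in m; the calibration is good to about 2 mm. A picture is of the moment at which its call begins. There is no depth.
- job.job_done(): hands the job in; it is judged then, once.
Trained networks look in the newest picture that a camera, given by its name, has taken for a name from the list of things; names that differ only in an ending like _2 or _b are one class to them, and where a whole thing is asked for, a point or a joint stands for the part that bears it (a point fixed in the world has none). Each returns a list of dicts, best first, with "score" (0 to 1); they miss things now and then, are a little off and sometimes report something else, mostly with a low value. They report only what shows in the picture. A call takes as long as a camera call.
- boxes_of(query, camera): "centre" ([row, column] in pixels, amid what is visible of it).
The state is a dict: "time": time; "qpos": joint angles; "qd": joint speeds; "joint_efforts": joint torques, N m; "ee_pos": TCP position; "tcp_rot": TCP orientation; "ft_force": force on the tool from outside, world axes, zero at the start; "wrist_torque": the same for the moment, N m; "width": opening from 0.0 (shut) to 1.0 (fully open); "grip_force": force on a finger pad.
Only numpy, scipy, OpenCV 4.12 (cv2) and the standard library are available. Lean on these libraries where they do the work, as an engineer would, in place of code of your own. Each camera call takes 0.05 s, during which the arm holds its last target. There are 200 camera calls.

TASK

Check the drive heads standing on the long board: turn every knob clockwise (seen from above) from its rest mark to its second mark, and only when all of them are there go along the row again and turn each one back to its rest mark. A sound head leaves its arm standing on the clockwise turn and carries it along on the way back; a worn one never moves its arm and a seized one moves it both ways. Then hold the thick black marker as a stylus and push over, away from you, the lever of every sound head (levers and places on the board both count from the left), leave the other levers alone, never touch the switch box with the fingers, and finally lay the marker flat on the bench; do not disturb the beaker or the vial.

Things in the scene. Friction and masses are not known exactly. Their poses are not given: they have to be found in the camera images.
- place1 (a point): Centre of place 1 of the board, counted from the left (+y) as the robot sees it, on the top face of a fixed plywood board 130 x 520 x 8 mm lying on the bench; four places 125 mm apart in a row along the board, one of them may be vacant
- place2 (a point): Centre of place 2 of the board, counted from the left (+y) as the robot sees it, on the top face of a fixed plywood board 130 x 520 x 8 mm lying on the bench; four places 125 mm apart in a row along the board, one of them may be vacant
- place3 (a point): Centre of place 3 of the board, counted from the left (+y) as the robot sees it, on the top face of a fixed plywood board 130 x 520 x 8 mm lying on the bench; four places 125 mm apart in a row along the board, one of them may be vacant
- place4 (a point): Centre of place 4 of the board, counted from the left (+y) as the robot sees it, on the top face of a fixed plywood board 130 x 520 x 8 mm lying on the bench; four places 125 mm apart in a row along the board, one of them may be vacant
- head_a: A drive head (may be absent; all look alike, order and soundness vary). Grey round base, diameter 100, standing on the board, 2.7 kg; dark collar, diameter 82, with one flat arm reaching 65 mm out; black knob on top. Origin on the axis at the base's underside, z up; x points to the rest mark, a white rib on the base's rim; the second mark, a like rib, is 60 degrees clockwise of it seen from above
- head_a_knob (a joint): Knob of head_a: disc, diameter 68, top at z = 40.5 mm, with an upright bar 52 x 14 mm, z = 40 to 76 (pinch the 14 mm at z = 62). Rad, clockwise from above positive: 0 = the bar's white line points to the rest mark (bar along head x), 1.05 = to the second mark. Starts within 0.08 of 0, has no end stops, takes 0.03 to 0.12 N m, stays where left
- head_a_arm (a joint): Arm of head_a, rad, clockwise positive; starts within 0.1 of 0, pointing opposite to the rest mark. Sound head: still (within 0.1) while the knob turns clockwise; anticlockwise, after at most 0.35 of play, it turns with the knob. Worn: still both ways. Seized: turns with the knob both ways
- head_b: A drive head (may be absent; all look alike, order and soundness vary). Grey round base, diameter 100, standing on the board, 2.7 kg; dark collar, diameter 82, with one flat arm reaching 65 mm out; black knob on top. Origin on the axis at the base's underside, z up; x points to the rest mark, a white rib on the base's rim; the second mark, a like rib, is 60 degrees clockwise of it seen from above
- head_b_knob (a joint): Knob of head_b: disc, diameter 68, top at z = 40.5 mm, with an upright bar 52 x 14 mm, z = 40 to 76 (pinch the 14 mm at z = 62). Rad, clockwise from above positive: 0 = the bar's white line points to the rest mark (bar along head x), 1.05 = to the second mark. Starts within 0.08 of 0, has no end stops, takes 0.03 to 0.12 N m, stays where left
- head_b_arm (a joint): Arm of head_b, rad, clockwise positive; starts within 0.1 of 0, pointing opposite to the rest mark. Sound head: still (within 0.1) while the knob turns clockwise; anticlockwise, after at most 0.35 of play, it turns with the knob. Worn: still both ways. Seized: turns with the knob both ways
- head_c: A drive head (may be absent; all look alike, order and soundness vary). Grey round base, diameter 100, standing on the board, 2.7 kg; dark collar, diameter 82, with one flat arm reaching 65 mm out; black knob on top. Origin on the axis at the base's underside, z up; x points to the rest mark, a white rib on the base's rim; the second mark, a like rib, is 60 degrees clockwise of it seen from above
- head_c_knob (a joint): Knob of head_c: disc, diameter 68, top at z = 40.5 mm, with an upright bar 52 x 14 mm, z = 40 to 76 (pinch the 14 mm at z = 62). Rad, clockwise from above positive: 0 = the bar's white line points to the rest mark (bar along head x), 1.05 = to the second mark. Starts within 0.08 of 0, has no end stops, takes 0.03 to 0.12 N m, stays where left
- head_c_arm (a joint): Arm of head_c, rad, clockwise positive; starts within 0.1 of 0, pointing opposite to the rest mark. Sound head: still (within 0.1) while the knob turns clockwise; anticlockwise, after at most 0.35 of play, it turns with the knob. Worn: still both ways. Seized: turns with the knob both ways
- head_d: A drive head (may be absent; all look alike, order and soundness vary). Grey round base, diameter 100, standing on the board, 2.7 kg; dark collar, diameter 82, with one flat arm reaching 65 mm out; black knob on top. Origin on the axis at the base's underside, z up; x points to the rest mark, a white rib on the base's rim; the second mark, a like rib, is 60 degrees clockwise of it seen from above
- head_d_knob (a joint): Knob of head_d: disc, diameter 68, top at z = 40.5 mm, with an upright bar 52 x 14 mm, z = 40 to 76 (pinch the 14 mm at z = 62). Rad, clockwise from above positive: 0 = the bar's white line points to the rest mark (bar along head x), 1.05 = to the second mark. Starts within 0.08 of 0, has no end stops, takes 0.03 to 0.12 N m, stays where left
- head_d_arm (a joint): Arm of head_d, rad, clockwise positive; starts within 0.1 of 0, pointing opposite to the rest mark. Sound head: still (within 0.1) while the knob turns clockwise; anticlockwise, after at most 0.35 of play, it turns with the knob. Worn: still both ways. Seized: turns with the knob both ways
- switch_box: Fixed grey switch box, 70 x 150 x 36 mm, origin at the centre of its underside, x pointing away from the robot, y to the left. On its top stand four small steel levers in a row along y, 32 mm apart, lever 1 at the left (+y) belonging to place 1 of the board, and so on
- lever1 (a joint): Lever 1 from the left: 0 = leaning 0.45 rad toward the robot (off, as at the start), 0.9 = leaning as far away from it (on). A round steel bar 9 mm thick and 30 mm long above its pivot, which lies 37 mm above the bench at box x = 0, box y = +48 mm, axis along box y; it stays where it is left and takes about 1 N at the tip
- lever2 (a joint): Lever 2 from the left: 0 = leaning 0.45 rad toward the robot (off, as at the start), 0.9 = leaning as far away from it (on). A round steel bar 9 mm thick and 30 mm long above its pivot, which lies 37 mm above the bench at box x = 0, box y = +16 mm, axis along box y; it stays where it is left and takes about 1 N at the tip
- lever3 (a joint): Lever 3 from the left: 0 = leaning 0.45 rad toward the robot (off, as at the start), 0.9 = leaning as far away from it (on). A round steel bar 9 mm thick and 30 mm long above its pivot, which lies 37 mm above the bench at box x = 0, box y = -16 mm, axis along box y; it stays where it is left and takes about 1 N at the tip
- lever4 (a joint): Lever 4 from the left: 0 = leaning 0.45 rad toward the robot (off, as at the start), 0.9 = leaning as far away from it (on). A round steel bar 9 mm thick and 30 mm long above its pivot, which lies 37 mm above the bench at box x = 0, box y = -48 mm, axis along box y; it stays where it is left and takes about 1 N at the tip
- marker_black: Thick black marker pen, loose, lying on the bench, 19 x 148 x 17 mm, 20 g; origin at the middle of its length on the underside, y along its length, either end will do
- beaker: Loose cloudy beaker, 66 mm wide, 82 tall, a bystander; origin at the centre of its underside
- vial3: Loose small sample vial, 27 mm wide, 46 tall, a bystander; origin at the centre of its underside

How it is judged:
On the way, in this order (a step that is already met when the one before it is completed fails the run):
1. every knob present stands turned clockwise to about its second mark (value of joint each of head_a_knob, head_b_knob, head_c_knob, head_d_knob above 0.9 rad), for 0.2 s.
2. after that, every knob present is turned back to about its rest mark (value of joint head_a_knob between -0.25 and 0.2 rad and value of joint head_b_knob between -0.25 and 0.2 rad and value of joint head_c_knob between -0.25 and 0.2 rad and value of joint head_d_knob between -0.25 and 0.2 rad), for 0.2 s.
3. after that, the levers of the sound heads, and only those, are pushed over (((horizontal distance between head_a and place1 below 0.03 m and value of joint head_a_arm below -0.3 rad and value of joint lever1 above 0.65 rad) or (horizontal distance between head_a and place1 below 0.03 m and value of joint head_a_arm above -0.3 rad and value of joint lever1 below 0.2 rad) or (horizontal distance between head_a and place2 below 0.03 m and value of joint head_a_arm below -0.3 rad and value of joint lever2 above 0.65 rad) or (horizontal distance between head_a and place2 below 0.03 m and value of joint head_a_arm above -0.3 rad and value of joint lever2 below 0.2 rad) or (horizontal distance between head_a and place3 below 0.03 m and value of joint head_a_arm below -0.3 rad and value of joint lever3 above 0.65 rad) or (horizontal distance between head_a and place3 below 0.03 m and value of joint head_a_arm above -0.3 rad and value of joint lever3 below 0.2 rad) or (horizontal distance between head_a and place4 below 0.03 m and value of joint head_a_arm below -0.3 rad and value of joint lever4 above 0.65 rad) or (horizontal distance between head_a and place4 below 0.03 m and value of joint head_a_arm above -0.3 rad and value of joint lever4 below 0.2 rad)) and ((horizontal distance between head_b and place1 below 0.03 m and value of joint head_b_arm below -0.3 rad and value of joint lever1 above 0.65 rad) or (horizontal distance between head_b and place1 below 0.03 m and value of joint head_b_arm above -0.3 rad and value of joint lever1 below 0.2 rad) or (horizontal distance between head_b and place2 below 0.03 m and value of joint head_b_arm below -0.3 rad and value of joint lever2 above 0.65 rad) or (horizontal distance between head_b and place2 below 0.03 m and value of joint head_b_arm above -0.3 rad and value of joint lever2 below 0.2 rad) or (horizontal distance between head_b and place3 below 0.03 m and value of joint head_b_arm below -0.3 rad and value of joint lever3 above 0.65 rad) or (horizontal distance between head_b and place3 below 0.03 m and value of joint head_b_arm above -0.3 rad and value of joint lever3 below 0.2 rad) or (horizontal distance between head_b and place4 below 0.03 m and value of joint head_b_arm below -0.3 rad and value of joint lever4 above 0.65 rad) or (horizontal distance between head_b and place4 below 0.03 m and value of joint head_b_arm above -0.3 rad and value of joint lever4 below 0.2 rad)) and ((horizontal distance between head_c and place1 below 0.03 m and value of joint head_c_arm below -0.3 rad and value of joint lever1 above 0.65 rad) or (horizontal distance between head_c and place1 below 0.03 m and value of joint head_c_arm above -0.3 rad and value of joint lever1 below 0.2 rad) or (horizontal distance between head_c and place2 below 0.03 m and value of joint head_c_arm below -0.3 rad and value of joint lever2 above 0.65 rad) or (horizontal distance between head_c and place2 below 0.03 m and value of joint head_c_arm above -0.3 rad and value of joint lever2 below 0.2 rad) or (horizontal distance between head_c and place3 below 0.03 m and value of joint head_c_arm below -0.3 rad and value of joint lever3 above 0.65 rad) or (horizontal distance between head_c and place3 below 0.03 m and value of joint head_c_arm above -0.3 rad and value of joint lever3 below 0.2 rad) or (horizontal distance between head_c and place4 below 0.03 m and value of joint head_c_arm below -0.3 rad and value of joint lever4 above 0.65 rad) or (horizontal distance between head_c and place4 below 0.03 m and value of joint head_c_arm above -0.3 rad and value of joint lever4 below 0.2 rad)) and ((horizontal distance between head_d and place1 below 0.03 m and value of joint head_d_arm below -0.3 rad and value of joint lever1 above 0.65 rad) or (horizontal distance between head_d and place1 below 0.03 m and value of joint head_d_arm above -0.3 rad and value of joint lever1 below 0.2 rad) or (horizontal distance between head_d and place2 below 0.03 m and value of joint head_d_arm below -0.3 rad and value of joint lever2 above 0.65 rad) or (horizontal distance between head_d and place2 below 0.03 m and value of joint head_d_arm above -0.3 rad and value of joint lever2 below 0.2 rad) or (horizontal distance between head_d and place3 below 0.03 m and value of joint head_d_arm below -0.3 rad and value of joint lever3 above 0.65 rad) or (horizontal distance between head_d and place3 below 0.03 m and value of joint head_d_arm above -0.3 rad and value of joint lever3 below 0.2 rad) or (horizontal distance between head_d and place4 below 0.03 m and value of joint head_d_arm below -0.3 rad and value of joint lever4 above 0.65 rad) or (horizontal distance between head_d and place4 below 0.03 m and value of joint head_d_arm above -0.3 rad and value of joint lever4 below 0.2 rad)) and (value of joint lever1 below 0.2 rad or horizontal distance between any of head_a, head_b, head_c, head_d and place1 below 0.03 m) and (value of joint lever2 below 0.2 rad or horizontal distance between any of head_a, head_b, head_c, head_d and place2 below 0.03 m) and (value of joint lever3 below 0.2 rad or horizontal distance between any of head_a, head_b, head_c, head_d and place3 below 0.03 m) and (value of joint lever4 below 0.2 rad or horizontal distance between any of head_a, head_b, head_c, head_d and place4 below 0.03 m)), for 0.2 s.
At the end, for the whole second after the job is handed in: Levers of places with a sound head (arm carried anticlockwise by over 0.3 rad) on (over 0.65 rad), all other levers off (under 0.2); every knob at its rest mark (-0.25 to 0.2 rad); marker flat (within 0.27 rad) on the bench, underside below 20 mm (all of step 2 and all of step 3 and height (world z) of marker_black below 0.02 m and angle between marker_black's own y axis and vertical above 1.3 rad); the robot touches nothing.
It fails at once if the fingers touch the switch box or its levers (over 1 N); only the marker may (contact force between the fingers and switch_box above 1 N).
It fails at once if the beaker is moved more than 40 mm (distance of beaker from where it was at the start of the episode above 0.04 m).
It fails at once if the vial is moved more than 40 mm (distance of vial3 from where it was at the start of the episode above 0.04 m).
Of head_b, head_c, head_d only 2 to 3 are there at a start; the rules pass over those that are not, and their reading is None.
At some moment in a run one of marker_black may be knocked a few centimetres aside while the robot is not near it.
Once in a run the grip may slacken for a moment while it holds something.
It also fails if it takes over 210 s, if anything falls off the work surface, if the arm or the gripper's body presses on something with over 40 N, if the wrist force passes 120 N, or if a joint passes its speed limit or range.

## Working session

There is one attempt and no reset: what is moved stays moved. The work goes in short steps, Python scripts to look and compute and a tool call to move; the robot and the scene stay as the last step left them, time stands still between calls to the robot, and variables do not carry over. Pictures are saved under pics/ and viewed, at most 18 in all, crops included, and the job is handed in when it is done.

Besides the shell and the picture viewer there is one more tool, called after "Emit:" as name([rows], argument=value, ...), one row to a line, values as JSON. servo_tool: Moves the arm, as the interface text tells. Its arguments: {"type":"object","properties":{"steps":{"type":"array","items":{"type":"array"}},"newtons":{"type":"number"}},"required":["steps"]}

```bash
ls; mkdir -p pics; cat > h.py <<'E'
import numpy as np, cv2
from bench import env, read_camera, job, boxes_of
from scipy.spatial.transform import Rotation as Ro
def KD(c): return np.array([[c['fx'],0,c['cx']],[0,c['fy'],c['cy']],[0,0,1.]]),np.array(c['distortion'],float)
def ray(c,u,v,z):
    K,D=KD(c); p=cv2.undistortPoints(np.array([[[u,v]]],float),K,D)[0,0]
    R=cv2.Rodrigues(np.array(c['rvec'],float))[0]; t=np.array(c['tvec'],float).ravel()
    o=-R.T@t; d=R.T@np.array([p[0],p[1],1]); return o+d*(z-o[2])/d[2]
def proj(c,P):
    K,D=KD(c); return cv2.projectPoints(np.array(P,float).reshape(-1,1,3),np.array(c['rvec'],float),np.array(c['tvec'],float),K,D)[0].reshape(-1,2)
def save(c,n,box=None,k=1):
    im=c['color'][...,::-1].copy()
    if box: im=im[box[0]:box[1],box[2]:box[3]]
    cv2.imwrite('pics/'+n,cv2.resize(im,None,fx=k,fy=k,interpolation=cv2.INTER_CUBIC))
E
python3 - <<'E'
from h import *
for n in ['top','scene']:
    c=read_camera(n); save(c,n+'0.png')
    for q in ['head_a','switch_box','marker_black','beaker','vial3']:
        print(n,q,[(np.round(b['centre']).tolist(),round(b['score'],2),ray(c,b['centre'][1],b['centre'][0],{'head_a':.05,'switch_box':.036,'marker_black':.009}.get(q,.03))[:2].round(3).tolist()) for b in boxes_of(q,n)])
s=env.read_state();print(s['tcp_rot'],s['time'],s['ee_pos'])
E
```

```text
pics
top head_a [([200.0, 313.0], 0.89, [0.504, 0.063]), ([196.0, 436.0], 0.67, [0.512, -0.308]), ([203.0, 354.0], 0.66, [0.494, -0.06])]
top switch_box [([180.0, 223.0], 0.66, [0.565, 0.336])]
top marker_black [([236.0, 255.0], 0.78, [0.397, 0.243]), ([204.0, 432.0], 0.32, [0.491, -0.306])]
top beaker [([143.0, 271.0], 0.66, [0.679, 0.19])]
top vial3 [([253.0, 213.0], 0.66, [0.345, 0.368])]
scene head_a [([188.0, 340.0], 0.62, [0.485, -0.028]), ([144.0, 386.0], 0.62, [0.499, -0.269]), ([133.0, 391.0], 0.61, [0.517, -0.321])]
scene switch_box [([176.0, 340.0], 0.74, [0.526, -0.079]), ([266.0, 214.0], 0.71, [0.554, 0.348]), ([176.0, 357.0], 0.58, [0.487, -0.108])]
scene marker_black [([282.0, 296.0], 0.77, [0.395, 0.244])]
scene beaker [([200.0, 230.0], 0.67, [0.693, 0.182])]
scene vial3 [([328.0, 272.0], 0.57, [0.348, 0.369])]
[3.14149846e+00 3.02020506e-06 2.20789120e-01] 0.6 [ 0.12592149 -0.56107766  0.20548692]
```

```bash
python3 - <<'E'
from h import *
c=read_camera('top'); save(c,'t1.png',(110,290,180,480),2.66)
E
```

```text
(no output)
```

View pics/t1.png

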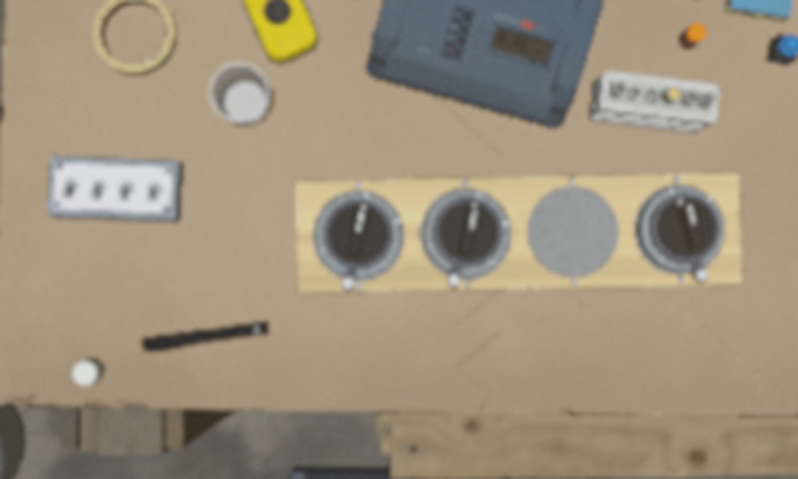

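View pics/scene0.png

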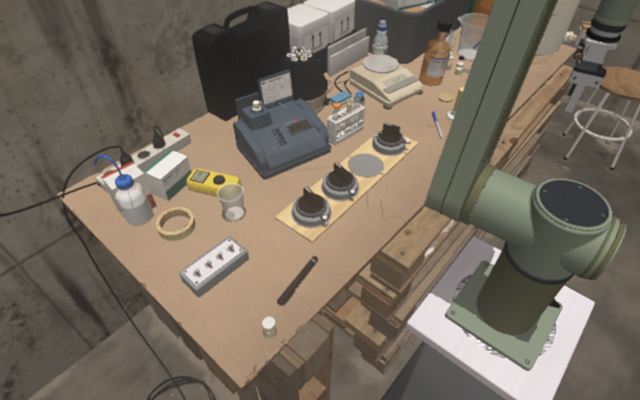

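```bash
cat >> h.py <<'E'
def delta(x,y,z,yaw=None):
    s=env.read_state(); R=Ro.from_euler('xyz',s['tcp_rot'])
    d=R.inv().apply(np.array([x,y,z])-s['ee_pos'])*1000
    w=0 if yaw is None else -np.degrees((yaw-s['tcp_rot'][2]+np.pi)%(2*np.pi)-np.pi)
    print('d mm',d.round(1),'turn',round(w,1),'q6',round(s['qpos'][5],2),'yaw',round(s['tcp_rot'][2],3),'t',s['time'])
E
python3 -c "
from h import *
delta(.47,-.1,.38,3.04)"
```

```text
d mm [ 436.7 -374.5 -174.5] turn -161.5 q6 -0.15 yaw 0.221 t 0.65
```

Emit:
servo_tool([
  [[40,-34,-60],-8,0.6],
  [[80,-68,-120],-16,0.6],
  [[436,-374,-174],-100,0.6],
  [[436,-374,-174],-100,0.6],
  [[436,-374,-174],-100,0.6],
  [[436,-374,-174],-100,0.6],
  [[436,-374,-174],-100,0.6],
  [[436,-374,-174],-100,0.6],
  [[436,-374,-174],-100,0.6],
  [[436,-374,-174],-100,0.6],
  [[436,-374,-174],-100,0.6],
  [[436,-374,-174],-100,0.6],
])

```text
time: 1.85
ee_pos: [0.4597, -0.113, 0.3768]
tcp_rot: [3.141, 0.001, 1.972]
ft_force: [0.4, -0.6, 0.1]
width: 0.599
grip_force: 0.0
```

```bash
python3 -c "
from h import *
delta(.47,-.1,.38,3.04)"
```

```text
d mm [ 7.9 14.6 -3.2] turn -61.2 q6 -0.82 yaw 1.972 t 1.85
```

Emit:
servo_tool([
  [[8,15,-3],-61,0.6],
  [[8,15,-3],-61,0.6],
  [[8,15,-3],-61,0.6],
  [[8,15,-3],-61,0.6],
  [[8,15,-3],-61,0.6],
  [[8,15,-3],-61,0.6],
  [[8,15,-3],-61,0.6],
  [[8,15,-3],-61,0.6],
  [[8,15,-3],-61,0.6],
])

```text
time: 2.75
ee_pos: [0.4695, -0.1017, 0.3791]
tcp_rot: [-3.142, 0.0, 3.028]
ft_force: [0.2, 0.3, -0.7]
width: 0.602
grip_force: 0.0
```

```bash
python3 - <<'E'
from h import *
c=read_camera('wrist'); save(c,'w1.png')
for q in ['head_a','head_a_knob','head_a_arm']:
        print(q,[(np.round(b['centre']).tolist(),round(b['score'],2),ray(c,b['centre'][1],b['centre'][0],.06)[:2].round(3).tolist()) for b in boxes_of(q,'wrist')])
E
```

```text
head_a [([204.0, 214.0], 0.86, [0.505, -0.297]), ([187.0, 352.0], 0.84, [0.503, -0.061]), ([179.0, 415.0], 0.84, [0.502, 0.045]), ([187.0, 295.0], 0.41, [0.492, -0.156])]
head_a_knob [([193.0, 349.0], 0.96, [0.513, -0.067])]
head_a_arm [([169.0, 350.0], 0.59, [0.472, -0.06]), ([181.0, 423.0], 0.55, [0.506, 0.059])]
```

View pics/w1.png

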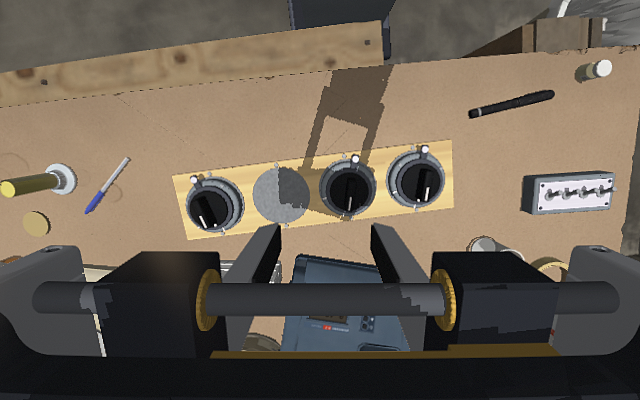

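```bash
python3 - <<'E'
from h import *
c=read_camera('wrist'); np.save('c.npy',c,allow_pickle=True); save(c,'w2.png',(135,245,170,460),2.75)
E
```

```text
(no output)
```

View pics/w2.png

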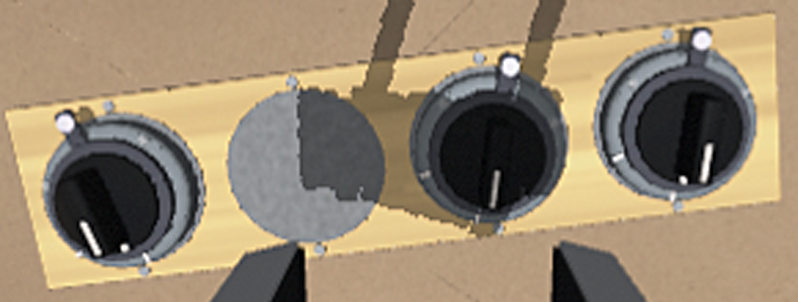

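```bash
cat >> h.py <<'E'
def rect(c,x,y,z,half=.065,n=266):
    g=np.linspace(half,-half,n); X,Y=np.meshgrid(g,g,indexing='ij')  # rows: +x up, cols: +y left
    P=np.stack([x+X,y+Y,np.full_like(X,z)],-1)
    p=proj(c,P).astype(np.float32).reshape(n,n,2)
    return cv2.remap(c['color'],p[...,0],p[...,1],cv2.INTER_CUBIC)[...,::-1]
def sheet(c,pts,zs,name,half=.065):
    rows=[]
    for z in zs:
        r=[]
        for x,y in pts:
            im=np.ascontiguousarray(rect(c,x,y,z,half)); m=133; s=133/half
            cv2.circle(im,(m,m),int(.034*s),(0,255,0),1); cv2.circle(im,(m,m),int(.05*s),(255,0,0),1)
            cv2.line(im,(m-6,m),(m+6,m),(0,0,255),1); cv2.line(im,(m,m-6),(m,m+6),(0,0,255),1); r.append(im)
        rows.append(np.hstack(r))
    cv2.imwrite('pics/'+name,np.vstack(rows))
E
python3 - <<'E'
from h import *
c=np.load('c.npy',allow_pickle=True).item()
pic=lambda u,v:(170+u/2.75,135+v/2.75)
f=lambda u,v,z:ray(c,*pic(u,v),z)[:2].round(4)
for n,a in {'p1':((667,36),(679,207)),'p2':((479,59),(500,228)),'p3':((292,81),(320,249)),'p4':((109,106),(145,270))}.items():
    A,B=f(*a[0],.008),f(*a[1],.008); print(n,A,B,(A+B)/2)
print('corners',f(7,110,.008),f(50,288,.008),f(773,14,.008),f(780,198,.008))
sheet(c,[(.499,.063),(.499,-.061),(.499,-.311)],[.0485,.084],'r1.png')
E
```

```text
p1 [0.4543 0.0586] [0.5717 0.0614] [0.513 0.06 ]
p2 [ 0.4556 -0.0657] [ 0.5728 -0.0626] [ 0.5142  -0.06415]
p3 [ 0.4561 -0.1905] [ 0.574  -0.1885] [ 0.51505 -0.1895 ]
p4 [ 0.4586 -0.3152] [ 0.5756 -0.3132] [ 0.5171 -0.3142]
corners [ 0.4534 -0.3847] [ 0.5815 -0.3832] [0.4476 0.1287] [0.5732 0.1313]
```

View pics/r1.png

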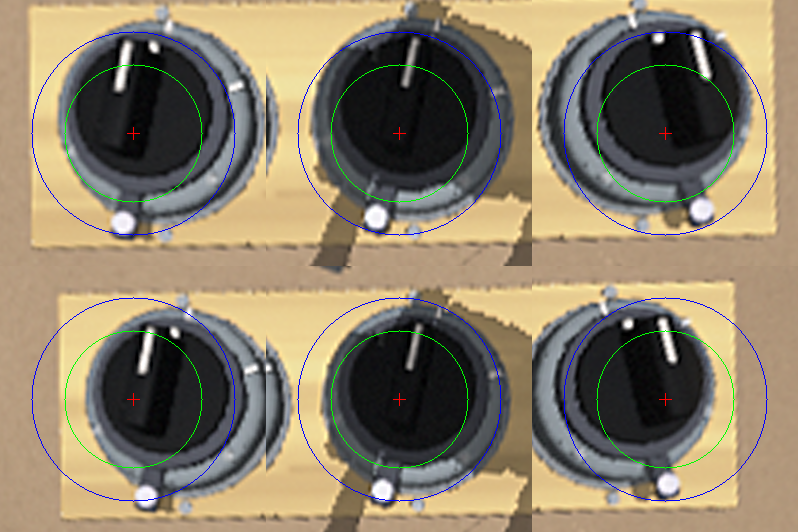

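```bash
python3 -c "
from h import *
delta(.5176,-.3125,.12,np.radians(191));delta(.5176,-.3125,.053)"
```

```text
d mm [ -71.2 -204.1  259. ] turn -17.4 q6 -1.85 yaw 3.03 t 3.0
d mm [ -71.2 -204.1  326. ] turn 0 q6 -1.85 yaw 3.03 t 3.0
```

Emit:
servo_tool([
  [[-71,-204,100],-17,0.5],
  [[-71,-204,150],-17,0.5],
  [[-71,-204,200],-17,0.5],
  [[-71,-204,220],-17,0.5],
  [[-71,-204,240],-17,0.5],
  [[-71,-204,259],-17,0.5],
  [[-71,-204,259],-17,0.5],
  [[-71,-204,259],-17,0.5],
  [[-71,-204,259],-17,0.5],
  [[-71,-204,259],-17,0.5],
])

```text
time: 4.0
ee_pos: [0.5192, -0.3128, 0.123]
tcp_rot: [-3.138, 0.003, -2.955]
ft_force: [0.5, 0.2, 0.7]
width: 0.499
grip_force: 0.0
```

```bash
python3 - <<'E'
from h import *
c=read_camera('wrist'); s=env.read_state(); x,y,z=s['ee_pos']
print(s['tcp_rot'])
np.save('c.npy',c,allow_pickle=True); sheet(c,[(x,y)],[.0485,.084],'r2.png')
delta(.5176,-.3125,.053,np.radians(191))
E
```

```text
[-3.13727424  0.00393578 -2.95500572]
d mm [ 2.1  1.  70.6] turn -0.3 q6 -2.44 yaw -2.955 t 4.05
```

View pics/r2.png

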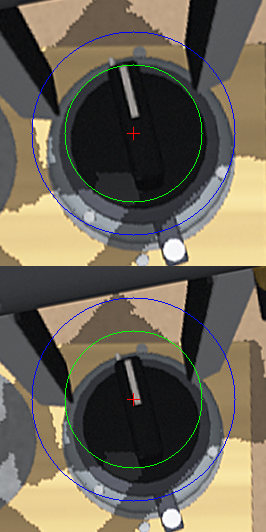

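Emit:
servo_tool([
  [[2,-1,25],-4,0.5],
  [[2,-1,50],-4,0.5],
  [[2,-1,69],-4,0.5],
  [[2,-1,69],-4,0.5],
  [[2,-1,69],-4,0.0],
  [[2,-1,69],-4,0.0],
  [[2,-1,69],-4,0.0],
  [[2,-1,69],-4,0.0],
  [[2,-1,69],-4,0.0],
  [[2,-1,69],-4,0.0],
], newtons=15)

```text
time: 5.05
ee_pos: [0.517, -0.3158, 0.0523]
tcp_rot: [-3.137, 0.002, -2.886]
ft_force: [1.3, -5.2, 2.0]
width: 0.149
grip_force: 15.0
```

Emit:
servo_tool([
  [[0,0,0],8,0],
  [[0,0,0],16,0],
  [[0,0,0],24,0],
  [[0,0,0],32,0],
  [[0,0,0],40,0],
  [[0,0,0],48,0],
  [[0,0,0],56,0],
  [[0,0,0],64,0],
  [[0,0,0],66,0],
  [[0,0,0],66,0],
  [[0,0,0],66,0],
])

```text
time: 6.15
ee_pos: [0.5169, -0.3159, 0.0523]
tcp_rot: [-3.141, 0.005, 2.245]
ft_force: [1.3, -5.3, 1.7]
width: 0.149
grip_force: 15.0
```

Emit:
servo_tool([
  [[0,0,0],0,0.5],
  [[0,0,0],0,0.5],
  [[0,0,0],0,0.5],
  [[0,0,0],0,0.5],
  [[0,0,-30],0,0.5],
  [[0,0,-60],0,0.5],
  [[0,0,-90],0,0.5],
  [[0,0,-90],0,0.5],
  [[0,0,-90],0,0.5],
])

```text
time: 7.05
ee_pos: [0.516, -0.3137, 0.1413]
tcp_rot: [3.141, 0.001, 2.246]
ft_force: [0.2, 0.3, 0.3]
width: 0.499
grip_force: 0.0
```

```bash
python3 - <<'E'
from h import *
delta(.5142,-.0642,.13,np.radians(170))
c=read_camera('wrist'); save(c,'w4.png')
delta(.5142,-.0642,.053)
E
```

```text
d mm [195.9 154.4  11.2] turn -41.3 q6 -1.36 yaw 2.246 t 7.05
d mm [194.7 154.7  87.2] turn 0 q6 -1.36 yaw 2.245 t 7.1
```

View pics/w4.png

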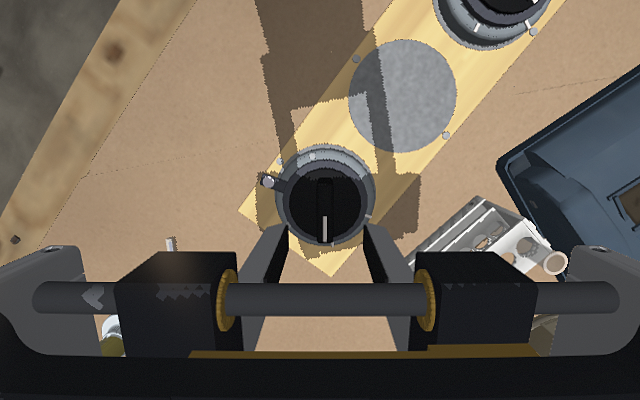

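Emit:
servo_tool([
  [[40,30,5],-8,0.5],
  [[80,62,5],-16,0.5],
  [[120,94,5],-24,0.5],
  [[158,125,5],-32,0.5],
  [[195,154.5,10],-41,0.5],
  [[195,154.5,20],-41,0.5],
  [[195,154.5,30],-41,0.5],
  [[195,154.5,50],-41,0.5],
  [[195,154.5,70],-41,0.5],
  [[195,154.5,87],-41,0.5],
  [[195,154.5,87],-41,0.5],
  [[195,154.5,87],-41,0.5],
])

```text
time: 8.3
ee_pos: [0.5138, -0.0661, 0.053]
tcp_rot: [3.142, -0.003, 2.958]
ft_force: [0.0, -0.7, -0.8]
width: 0.503
grip_force: 0.0
```

Emit:
servo_tool([
  [[0,0,0],0,0],
  [[0,0,0],0,0],
  [[0,0,0],0,0],
  [[0,0,0],0,0],
  [[0,0,0],0,0],
  [[0,0,0],0,0],
])

```text
time: 8.9
ee_pos: [0.5151, -0.0661, 0.0545]
tcp_rot: [-3.139, 0.001, 2.961]
ft_force: [-1.2, -5.1, 0.8]
width: 0.151
grip_force: 15.0
```

Emit:
servo_tool([
  [[0,0,0],8,0],
  [[0,0,0],16,0],
  [[0,0,0],24,0],
  [[0,0,0],32,0],
  [[0,0,0],40,0],
  [[0,0,0],48,0],
  [[0,0,0],56,0],
  [[0,0,0],64,0],
  [[0,0,0],66,0],
  [[0,0,0],66,0],
  [[0,0,0],66,0],
])

```text
time: 10.0
ee_pos: [0.5139, -0.0673, 0.0545]
tcp_rot: [-3.139, 0.004, 1.81]
ft_force: [-4.7, -8.4, 2.6]
width: 0.147
grip_force: 15.0
```

Emit:
servo_tool([
  [[0,0,0],0,0.5],
  [[0,0,0],0,0.5],
  [[0,0,0],0,0.5],
  [[0,0,0],0,0.5],
  [[0,0,-30],0,0.5],
  [[0,0,-60],0,0.5],
  [[0,0,-90],0,0.5],
  [[0,0,-90],0,0.5],
  [[0,0,-90],0,0.5],
])

```text
time: 10.9
ee_pos: [0.515, -0.0647, 0.1443]
tcp_rot: [3.14, 0.0, 1.809]
ft_force: [0.2, -0.0, -0.3]
width: 0.505
grip_force: 0.0
```

```bash
python3 - <<'E'
from h import *
c=read_camera('wrist'); np.save('c2.npy',c,allow_pickle=True)
delta(.513,.0587,.053,np.radians(170))
E
```

```text
d mm [119.8  28.2  90.1] turn -66.3 q6 -0.53 yaw 1.809 t 10.95
```

Emit:
servo_tool([
  [[30,7,5],-8,0.5],
  [[60,14,5],-16,0.5],
  [[90,20,5],-24,0.5],
  [[120,27,5],-32,0.5],
  [[120,27,5],-40,0.5],
  [[120,27,10],-48,0.5],
  [[120,27,20],-56,0.5],
  [[120,27,30],-64,0.5],
  [[120,27,50],-66,0.5],
  [[120,27,70],-66,0.5],
  [[120,27,90],-66,0.5],
  [[120,27,90],-66,0.5],
])

```text
time: 12.15
ee_pos: [0.5098, 0.0583, 0.0503]
tcp_rot: [-3.141, -0.006, 2.961]
ft_force: [-0.3, -0.5, 0.4]
width: 0.496
grip_force: 0.0
```

Emit:
servo_tool([
  [[0,0,0],0,0.5],
  [[0,0,0],0,0],
  [[0,0,0],0,0],
  [[0,0,0],0,0],
  [[0,0,0],0,0],
  [[0,0,0],0,0],
  [[0,0,0],0,0],
])

```text
time: 12.85
ee_pos: [0.5129, 0.0588, 0.0543]
tcp_rot: [3.14, 0.001, 2.961]
ft_force: [-0.5, 2.7, 0.2]
width: 0.149
grip_force: 14.9
```

Emit:
servo_tool([
  [[0,0,0],8,0],
  [[0,0,0],16,0],
  [[0,0,0],24,0],
  [[0,0,0],32,0],
  [[0,0,0],40,0],
  [[0,0,0],48,0],
  [[0,0,0],56,0],
  [[0,0,0],64,0],
  [[0,0,0],66,0],
  [[0,0,0],66,0],
  [[0,0,0],66,0],
])

```text
time: 13.95
ee_pos: [0.512, 0.0579, 0.0543]
tcp_rot: [-3.14, 0.0, 1.81]
ft_force: [-3.1, -0.6, 5.3]
width: 0.147
grip_force: 15.0
```

Emit:
servo_tool([
  [[0,0,0],0,0.5],
  [[0,0,0],0,0.5],
  [[0,0,0],0,0.5],
  [[0,0,0],0,0.5],
  [[0,0,-50],0,0.5],
  [[0,0,-100],0,0.5],
  [[0,-50,-150],0,0.5],
  [[0,-100,-200],0,0.5],
  [[0,-150,-250],0,0.5],
  [[0,-150,-260],0,0.5],
  [[0,-150,-260],0,0.5],
])

```text
time: 15.05
ee_pos: [0.3665, 0.0222, 0.3182]
tcp_rot: [3.135, 0.003, 1.809]
ft_force: [0.7, -0.9, 1.0]
width: 0.5
grip_force: 0.0
```

```bash
python3 - <<'E'
from h import *
s=env.read_state();print(s['ee_pos'],s['tcp_rot'])
c=read_camera('top'); d=read_camera('wrist'); save(d,'w5.png')
im=[np.ascontiguousarray(rect(k,x,y,.06,.075)) for k in (c,d) for x,y in [(.513,.058),(.514,-.067),(.517,-.316)]]
cv2.imwrite('pics/r5.png',np.vstack([np.hstack(im[:3]),np.hstack(im[3:])]))
E
```

```text
[0.3664766  0.02218849 0.31816781] [3.134926   0.003293   1.80870063]
```

View pics/r5.png

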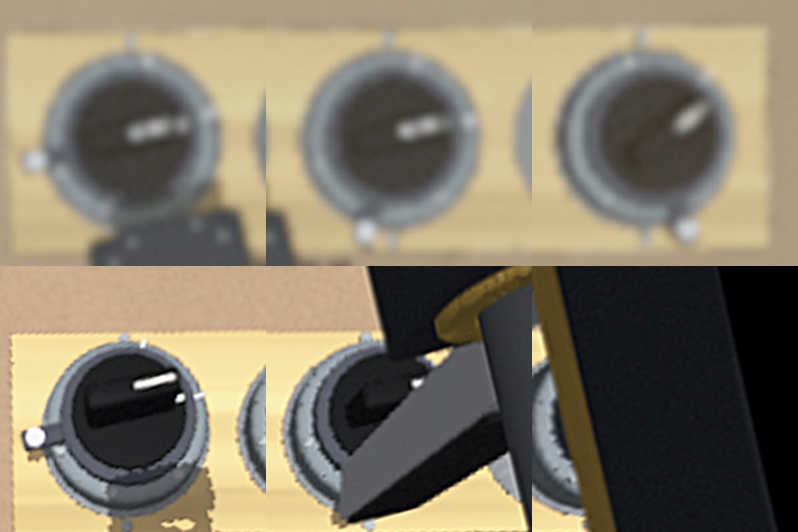

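Emit:
servo_tool([
  [[0,50,40],0,0.5],
  [[0,100,80],0,0.5],
  [[0,149,110],0,0.5],
  [[0,150,150],0,0.5],
  [[0,150,190],0,0.5],
  [[0,150,225],0,0.5],
  [[0,150,260],0,0.5],
  [[0,150,260],0,0.5],
  [[0,150,260],0,0.5],
])

```text
time: 16.05
ee_pos: [0.5115, 0.0585, 0.0515]
tcp_rot: [-3.138, -0.001, 1.809]
ft_force: [-0.7, 0.3, -0.9]
width: 0.502
grip_force: 0.0
```

Emit:
servo_tool([
  [[0,0,0],0,0],
  [[0,0,0],0,0],
  [[0,0,0],0,0],
  [[0,0,0],0,0],
  [[0,0,0],0,0],
  [[0,0,0],0,0],
])

```text
time: 16.65
ee_pos: [0.512, 0.058, 0.0541]
tcp_rot: [-3.14, -0.0, 1.809]
ft_force: [-2.5, -0.1, 2.5]
width: 0.145
grip_force: 15.0
```

Emit:
servo_tool([
  [[0,0,0],-8,0],
  [[0,0,0],-16,0],
  [[0,0,0],-24,0],
  [[0,0,0],-32,0],
  [[0,0,0],-40,0],
  [[0,0,0],-48,0],
  [[0,0,0],-56,0],
  [[0,0,0],-64,0],
  [[0,0,0],-66,0],
  [[0,0,0],-66,0],
  [[0,0,0],-66,0],
])

```text
time: 17.75
ee_pos: [0.5128, 0.0588, 0.0541]
tcp_rot: [3.14, 0.0, 2.96]
ft_force: [0.3, 3.7, 0.1]
width: 0.15
grip_force: 15.0
```

Emit:
servo_tool([
  [[0,0,0],0,0.5],
  [[0,0,0],0,0.5],
  [[0,0,0],0,0.5],
  [[0,0,0],0,0.5],
  [[0,0,-30],0,0.5],
  [[0,0,-60],0,0.5],
  [[0,0,-90],0,0.5],
  [[0,0,-90],0,0.5],
  [[0,0,-90],0,0.5],
])

```text
time: 18.65
ee_pos: [0.513, 0.058, 0.1444]
tcp_rot: [3.142, 0.002, 2.961]
ft_force: [0.4, -0.1, -1.5]
width: 0.498
grip_force: 0.0
```

```bash
python3 - <<'E'
from h import *
delta(.5140,-.0665,.053,1.81)
E
```

```text
d mm [ -23.2 -122.3   91.4] turn 65.9 q6 -1.45 yaw 2.961 t 18.65
```

Emit:
servo_tool([
  [[-6,-30,0],8,0.5],
  [[-12,-60,0],16,0.5],
  [[-18,-90,0],24,0.5],
  [[-23,-122,0],32,0.5],
  [[-23,-122,0],40,0.5],
  [[-23,-122,10],48,0.5],
  [[-23,-122,20],56,0.5],
  [[-23,-122,30],64,0.5],
  [[-23,-122,50],66,0.5],
  [[-23,-122,70],66,0.5],
  [[-23,-122,90],66,0.5],
  [[-23,-122,90],66,0.5],
])

```text
time: 19.85
ee_pos: [0.5106, -0.0653, 0.0503]
tcp_rot: [-3.136, -0.003, 1.809]
ft_force: [0.5, 0.8, -0.0]
width: 0.499
grip_force: 0.0
```

Emit:
servo_tool([
  [[0,0,0],0,0.5],
  [[0,0,0],0,0],
  [[0,0,0],0,0],
  [[0,0,0],0,0],
  [[0,0,0],0,0],
  [[0,0,0],0,0],
  [[0,0,0],0,0],
])

```text
time: 20.55
ee_pos: [0.5134, -0.0661, 0.0543]
tcp_rot: [3.141, 0.0, 1.809]
ft_force: [-0.9, 0.1, 1.6]
width: 0.148
grip_force: 15.0
```

Emit:
servo_tool([
  [[0,0,0],-8,0],
  [[0,0,0],-16,0],
  [[0,0,0],-24,0],
  [[0,0,0],-32,0],
  [[0,0,0],-40,0],
  [[0,0,0],-48,0],
  [[0,0,0],-56,0],
  [[0,0,0],-64,0],
  [[0,0,0],-66,0],
  [[0,0,0],-66,0],
  [[0,0,0],-66,0],
])

```text
time: 21.65
ee_pos: [0.5136, -0.066, 0.0543]
tcp_rot: [3.141, 0.001, 2.96]
ft_force: [-0.2, 0.4, 2.9]
width: 0.144
grip_force: 15.0
```

Emit:
servo_tool([
  [[0,0,0],0,0.5],
  [[0,0,0],0,0.5],
  [[0,0,0],0,0.5],
  [[0,0,0],0,0.5],
  [[0,0,-30],0,0.5],
  [[0,0,-60],0,0.5],
  [[0,0,-90],0,0.5],
  [[0,0,-90],0,0.5],
  [[0,0,-90],0,0.5],
])

```text
time: 22.55
ee_pos: [0.5136, -0.0662, 0.1443]
tcp_rot: [-3.141, 0.001, 2.961]
ft_force: [0.1, 0.5, -1.0]
width: 0.501
grip_force: 0.0
```

```bash
python3 - <<'E'
from h import *
delta(.5165,-.3150,.053,2.246)
E
```

```text
d mm [ -47.4 -244.3   91.4] turn 41.0 q6 -1.69 yaw 2.961 t 22.55
```

Emit:
servo_tool([
  [[-8,-45,0],8,0.5],
  [[-17,-90,0],16,0.5],
  [[-26,-135,0],24,0.5],
  [[-35,-180,0],32,0.5],
  [[-43,-225,0],40,0.5],
  [[-47,-244,10],41,0.5],
  [[-47,-244,20],41,0.5],
  [[-47,-244,30],41,0.5],
  [[-47,-244,50],41,0.5],
  [[-47,-244,70],41,0.5],
  [[-47,-244,90],41,0.5],
  [[-47,-244,90],41,0.5],
])

```text
time: 23.75
ee_pos: [0.5142, -0.3112, 0.0507]
tcp_rot: [-3.141, -0.006, 2.248]
ft_force: [0.2, -0.6, -0.2]
width: 0.504
grip_force: 0.0
```

Emit:
servo_tool([
  [[0,0,0],0,0.5],
  [[0,0,0],0,0],
  [[0,0,0],0,0],
  [[0,0,0],0,0],
  [[0,0,0],0,0],
  [[0,0,0],0,0],
  [[0,0,0],0,0],
])

```text
time: 24.45
ee_pos: [0.5159, -0.3146, 0.0544]
tcp_rot: [3.141, 0.0, 2.245]
ft_force: [0.9, 1.0, 2.3]
width: 0.148
grip_force: 15.0
```

Emit:
servo_tool([
  [[0,0,0],-8,0],
  [[0,0,0],-16,0],
  [[0,0,0],-24,0],
  [[0,0,0],-32,0],
  [[0,0,0],-40,0],
  [[0,0,0],-48,0],
  [[0,0,0],-56,0],
  [[0,0,0],-64,0],
  [[0,0,0],-66,0],
  [[0,0,0],-66,0],
  [[0,0,0],-66,0],
])

```text
time: 25.55
ee_pos: [0.5154, -0.3162, 0.0544]
tcp_rot: [-3.139, -0.001, -2.887]
ft_force: [-3.1, -5.8, 0.5]
width: 0.147
grip_force: 15.0
```

Emit:
servo_tool([
  [[0,0,0],0,0.5],
  [[0,0,0],0,0.5],
  [[0,0,0],0,0.5],
  [[0,0,0],0,0.5],
  [[0,0,-50],0,0.5],
  [[0,0,-100],0,0.5],
  [[50,0,-150],0,0.5],
  [[100,0,-200],0,0.5],
  [[100,0,-240],0,0.5],
  [[100,0,-240],0,0.5],
  [[100,0,-240],0,0.5],
])

```text
time: 26.65
ee_pos: [0.4198, -0.3419, 0.2994]
tcp_rot: [-3.133, 0.005, -2.887]
ft_force: [0.5, 0.2, -0.2]
width: 0.499
grip_force: 0.0
```

```bash
python3 - <<'E'
from h import *
s=env.read_state();print(s['ee_pos'],s['tcp_rot'],s['time'])
c=read_camera('top'); d=read_camera('wrist')
im=[np.ascontiguousarray(rect(k,x,y,.06,.075)) for k in (c,d) for x,y in [(.513,.058),(.514,-.067),(.517,-.316)]]
cv2.imwrite('pics/r6.png',np.vstack([np.hstack(im[:3]),np.hstack(im[3:])]))
for q in ['switch_box','marker_black']:
    print(q,[(np.round(b['centre']).tolist(),round(b['score'],2),ray(c,b['centre'][1],b['centre'][0],.009 if q[0]=='m' else .036)[:2].round(3).tolist()) for b in boxes_of(q,'top')])
E
```

```text
[ 0.41977266 -0.34191904  0.29938559] [-3.13271399  0.00456424 -2.88742038] 26.65
switch_box [([179.0, 223.0], 0.56, [0.568, 0.336])]
marker_black [([242.0, 259.0], 0.61, [0.377, 0.229])]
```

View pics/r6.png

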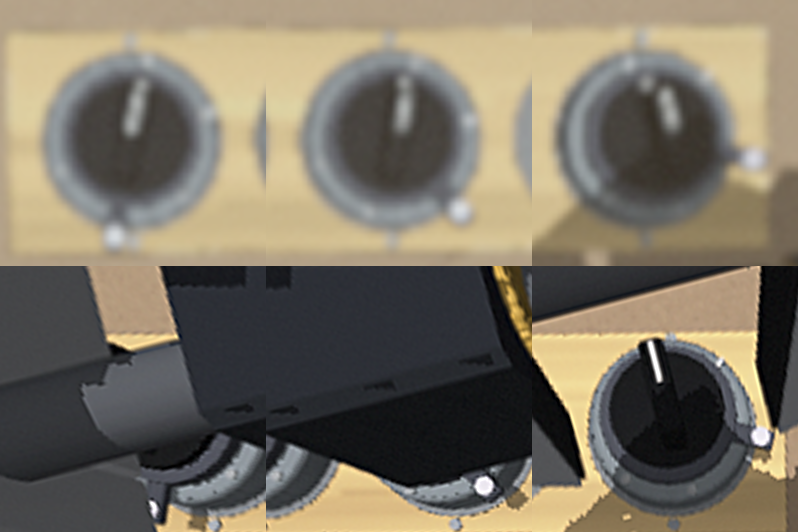

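```bash
python3 - <<'E'
from h import *
delta(.38,.20,.32,1.6)
E
```

```text
d mm [-99.1 530.9 -26.5] turn 103.0 q6 -2.67 yaw -2.885 t 26.85
```

Emit:
servo_tool([
  [[-99,531,-26],100,0.45],
  [[-99,531,-26],103,0.45],
  [[-99,531,-26],103,0.45],
  [[-99,531,-26],103,0.45],
  [[-99,531,-26],103,0.45],
  [[-99,531,-26],103,0.45],
  [[-99,531,-26],103,0.45],
  [[-99,531,-26],103,0.45],
  [[-99,531,-26],103,0.45],
  [[-99,531,-26],103,0.45],
  [[-99,531,-26],103,0.45],
  [[-99,531,-26],103,0.45],
])

```text
time: 28.05
ee_pos: [0.3816, 0.1801, 0.3169]
tcp_rot: [-3.138, -0.0, 1.835]
ft_force: [-1.2, 0.0, -0.1]
width: 0.451
grip_force: 0.0
```

Emit:
servo_tool([
  [[0,0,0],0,0.45],
  [[0,0,0],0,0.45],
  [[0,0,0],0,0.45],
])

```text
time: 28.35
ee_pos: [0.3826, 0.1774, 0.3177]
tcp_rot: [-3.139, 0.0, 1.839]
ft_force: [-0.3, 0.1, 0.5]
width: 0.45
grip_force: 0.0
```

```bash
python3 - <<'E'
from h import *
s=env.read_state();print(s['ee_pos'],s['tcp_rot'],s['time'])
c=read_camera('wrist'); np.save('c.npy',c,allow_pickle=True); save(c,'w7.png')
E
```

```text
[0.38255641 0.17736318 0.31771561] [-3.13878037e+00  4.21695322e-04  1.83896482e+00] 28.35
```

View pics/w7.png

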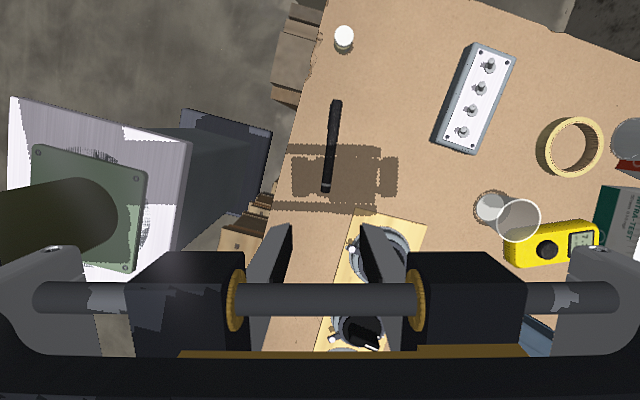

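```bash
python3 - <<'E'
from h import *
c=np.load('c.npy',allow_pickle=True).item()
f=lambda u,v,z:ray(c,u,v,z)[:2]
A,B=f(336,102,.012),f(326,190,.012); print('marker',A,B,np.linalg.norm(A-B),(A+B)/2,np.degrees(np.arctan2(*(A-B)[::-1])))
im=c['color']; g=im.min(2)[30:170,425:530].astype(np.uint8)
m=cv2.morphologyEx((g>205).astype(np.uint8),cv2.MORPH_CLOSE,np.ones((15,15)))
k=max(cv2.findContours(m,0,1)[0],key=cv2.contourArea)
P=np.array([f(u+425,v+30,.036) for u,v in k[:,0]],np.float32)*1000
print('plate',cv2.minAreaRect(P))
print('box net',[(b['centre'],b['score'],f(b['centre'][1],b['centre'][0],.036)) for b in boxes_of('switch_box','wrist')])
for u,v in [(490,68),(480,90),(471,112),(462,134)]: print(f(u,v,.037))
m=((im.max(2)<60)).astype(np.uint8)[90:200,318:350]
k=max(cv2.findContours(m,0,1)[0],key=cv2.contourArea)
print('mk',cv2.minAreaRect(np.array([f(u+318,v+90,.012) for u,v in k[:,0]],np.float32)*1000))
w=rect(c,.565,.336,.05,.085,500); cv2.imwrite('pics/r8.png',w)
E
```

```text
marker [0.36900428 0.28459487] [0.39077147 0.14742352] 0.13888768551931846 [0.37988787 0.2160092 ] 99.01686115933998
plate ((566.1243286132812, 340.3705749511719), (133.76272583007812, 52.283443450927734), 87.41891479492188)
box net [([96.4, 472.8], 0.56, array([0.55962436, 0.34392702]))]
[0.56909615 0.38714831]
[0.5661613  0.35495504]
[0.56464784 0.32235487]
[0.5631529  0.28887092]
mk ((378.08282470703125, 223.333984375), (17.488780975341797, 130.8011932373047), 8.572890281677246)
```

View pics/r8.png

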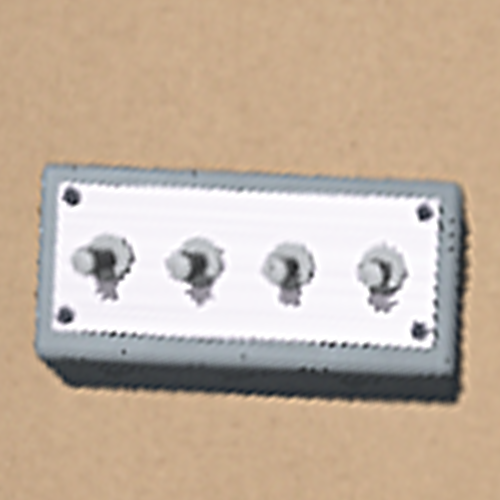

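```bash
python3 - <<'E'
from h import *
delta(.3765,.239,.004,np.radians(98.8))
E
```

```text
d mm [ 61.7  10.5 314.4] turn 6.5 q6 -0.04 yaw 1.837 t 28.45
```

Emit:
servo_tool([
  [[20,3,45],2,0.45],
  [[40,7,90],4,0.45],
  [[62,10,130],6.5,0.45],
  [[62,10,170],6.5,0.45],
  [[62,10,210],6.5,0.45],
  [[62,10,245],6.5,0.45],
  [[62,10,270],6.5,0.45],
  [[62,10,290],6.5,0.45],
  [[62,10,300],6.5,0.45],
  [[62,10,304],6.5,0.45],
  [[62,10,304],6.5,0.45],
  [[62,10,304],6.5,0.45],
])

```text
time: 29.65
ee_pos: [0.3774, 0.2407, 0.0161]
tcp_rot: [3.139, -0.0, 1.725]
ft_force: [-0.6, 0.0, 0.3]
width: 0.449
grip_force: 0.0
```

```bash
python3 - <<'E'
from h import *
delta(.3765,.239,.004,np.radians(98.8))
E
```

```text
d mm [-1.6 -1.2 12.1] turn 0.0 q6 0.22 yaw 1.725 t 29.65
```

Emit:
servo_tool([
  [[0,-1,6],0,0.45],
  [[0,-1,11],0,0.45],
  [[0,-1,11],0,0.45],
  [[0,-1,11],0,0.0],
  [[0,-1,11],0,0.0],
  [[0,-1,11],0,0.0],
  [[0,-1,11],0,0.0],
  [[0,-1,11],0,0.0],
  [[0,-1,11],0,0.0],
], newtons=25)

```text
time: 30.55
ee_pos: [0.3754, 0.2405, 0.0042]
tcp_rot: [3.141, -0.0, 1.725]
ft_force: [0.2, 0.3, -0.1]
width: 0.162
grip_force: 25.0
```

Emit:
servo_tool([
  [[0,0,-30],0,0],
  [[0,0,-60],0,0],
  [[0,0,-90],0,0],
  [[0,0,-120],0,0],
  [[0,0,-120],0,0],
])

```text
time: 31.05
ee_pos: [0.3787, 0.2418, 0.1284]
tcp_rot: [3.132, -0.002, 1.725]
ft_force: [1.3, 0.5, 0.6]
width: 0.157
grip_force: 25.0
```

```bash
python3 - <<'E'
from h import *
delta(.41,.3555,.124,np.radians(177.4))
E
```

```text
d mm [107.5  48.4   5.1] turn -78.6 q6 0.22 yaw 1.725 t 31.05
```

Emit:
servo_tool([
  [[11,5,0],-8,0],
  [[22,10,0],-16,0],
  [[33,15,0],-24,0],
  [[44,20,0],-32,0],
  [[55,25,0],-40,0],
  [[66,30,0],-48,0],
  [[77,35,0],-56,0],
  [[88,40,0],-64,0],
  [[99,45,0],-72,0],
  [[107,48,0],-78.5,0],
  [[107,48,0],-78.5,0],
  [[107,48,0],-78.5,0],
])

```text
time: 32.25
ee_pos: [0.4054, 0.3529, 0.1229]
tcp_rot: [-3.14, -0.002, 3.093]
ft_force: [-0.3, -1.0, -1.3]
width: 0.161
grip_force: 25.0
```

```bash
python3 - <<'E'
from h import *
delta(.41,.3555,.124,np.radians(177.4))
s=env.read_state();print(s['ee_pos'],s['width'])
c=read_camera('wrist');np.save('c.npy',c,allow_pickle=True); d=read_camera('scene');np.save('d.npy',d,allow_pickle=True)
cv2.imwrite('pics/w9.png',np.hstack([c['color'][...,::-1][:,160:560],cv2.resize(d['color'][160:360,140:340,::-1],(400,400),interpolation=cv2.INTER_CUBIC)]))
E
```

```text
d mm [-4.4  2.8 -1.2] turn -0.2 q6 -0.97 yaw 3.093 t 32.25
[0.40542798 0.35287261 0.12285626] 0.1614950516355538
```

View pics/w9.png

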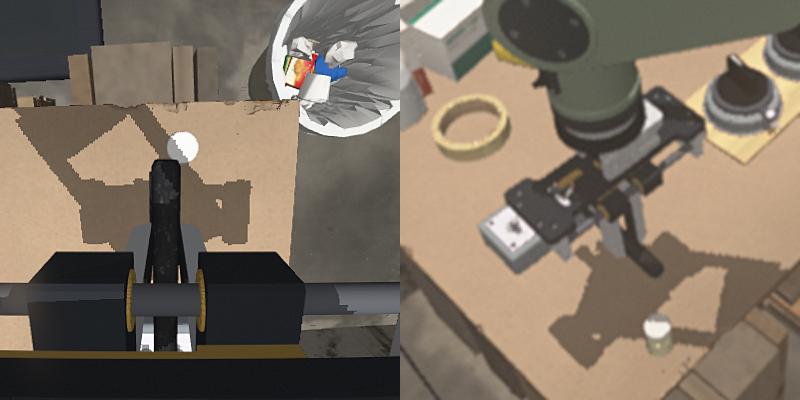

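```bash
python3 - <<'E'
from h import *
c=np.load('c.npy',allow_pickle=True).item()
print(ray(c,325,161,.133),ray(c,326,245,.136),ray(c,327,340,.136))
E
```

```text
[0.35645244 0.35534233 0.133     ] [0.40495527 0.35354632 0.136     ] [0.4693438  0.35106226 0.136     ]
```

```bash
python3 - <<'E'
from h import *
delta(.42,.3605,.052)
E
```

```text
d mm [-14.    8.5  71.3] turn 0 q6 -0.97 yaw 3.093 t 32.35
```

Emit:
servo_tool([
  [[-14,8,0],0,0],
  [[-14,8,20],0,0],
  [[-14,8,40],0,0],
  [[-14,8,60],0,0],
  [[-14,8,71],0,0],
  [[-14,8,71],0,0],
  [[-14,8,71],0,0],
])

```text
time: 33.05
ee_pos: [0.4208, 0.3608, 0.0535]
tcp_rot: [3.141, 0.0, 3.095]
ft_force: [-0.4, -0.4, 0.6]
width: 0.16
grip_force: 25.0
```

```bash
python3 - <<'E'
from h import *
delta(.475,.358,.052)
c=read_camera('scene');d=read_camera('top')
cv2.imwrite('pics/s10.png',np.hstack([cv2.resize(c['color'][210:310,160:280,::-1],(480,400),interpolation=cv2.INTER_CUBIC),cv2.resize(d['color'][140:240,190:270,::-1],(320,400),interpolation=cv2.INTER_CUBIC)]))
E
```

```text
d mm [-54.2  -0.3   1.5] turn 0 q6 -0.97 yaw 3.095 t 33.05
```

View pics/s10.png

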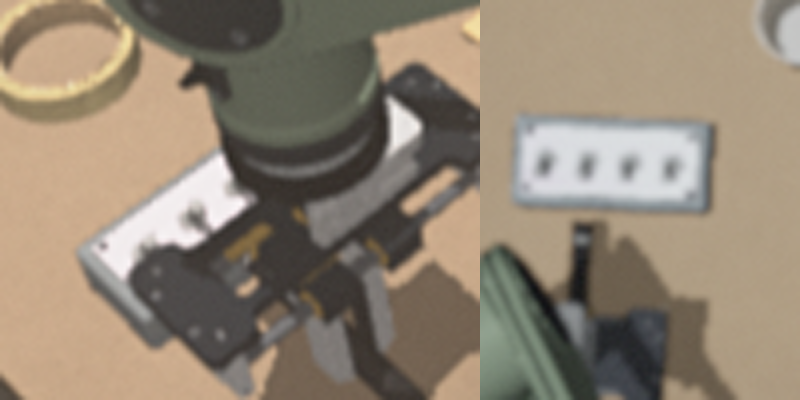

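Emit:
servo_tool([
  [[-12,0,1],0,0],
  [[-22,0,1],0,0],
  [[-30,0,1],0,0],
  [[-38,0,1],0,0],
  [[-46,0,1],0,0],
  [[-52,0,1],0,0],
  [[-56,0,1],0,0],
  [[-56,0,1],0,0],
])

```text
time: 33.95
ee_pos: [0.4715, 0.3576, 0.0501]
tcp_rot: [-3.139, -0.011, 3.095]
ft_force: [-10.6, 1.2, 2.4]
width: 0.162
grip_force: 25.0
```

Emit:
servo_tool([
  [[15,0,0],0,0],
  [[30,0,0],0,0],
  [[56,0,0],0,0],
  [[56,0,0],0,0],
])

```text
time: 34.35
ee_pos: [0.4177, 0.3606, 0.0516]
tcp_rot: [-3.14, -0.002, 3.097]
ft_force: [0.1, 0.1, 0.2]
width: 0.161
grip_force: 25.0
```

```bash
python3 - <<'E'
from h import *
delta(.417,.2955,.052)
d=read_camera('top')
cv2.imwrite('pics/s11.png',cv2.resize(d['color'][150:220,200:250,::-1],(400,560),interpolation=cv2.INTER_CUBIC))
E
```

```text
d mm [ -2.2 -65.1  -0.3] turn 0 q6 -0.97 yaw 3.097 t 34.35
```

View pics/s11.png

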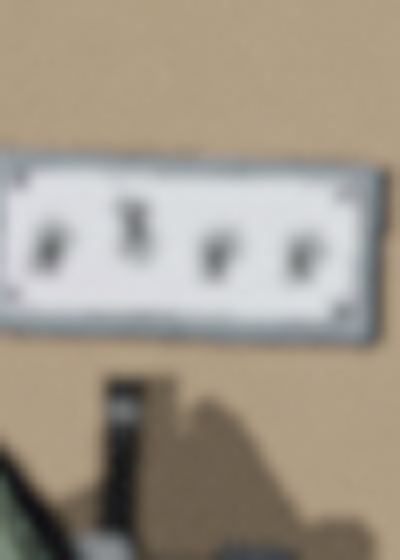

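Emit:
servo_tool([
  [[0,-30,0],0,0],
  [[0,-64,0],0,0],
  [[0,-64,0],0,0],
  [[0,-64,0],0,0],
  [[-12,-64,0],0,0],
  [[-22,-64,0],0,0],
  [[-30,-64,0],0,0],
  [[-38,-64,0],0,0],
  [[-46,-64,0],0,0],
  [[-52,-64,0],0,0],
  [[-56,-64,0],0,0],
  [[-56,-64,0],0,0],
])

```text
time: 35.6
ee_pos: [0.4704, 0.2942, 0.0508]
tcp_rot: [-3.14, -0.008, 3.095]
ft_force: [-6.5, 1.2, 2.8]
width: 0.158
grip_force: 25.0
```

Emit:
servo_tool([
  [[15,0,0],0,0],
  [[30,0,0],0,0],
  [[70,0,0],0,0],
  [[70,0,0],0,0],
  [[70,0,0],0,0],
])

```text
time: 36.1
ee_pos: [0.4036, 0.2976, 0.0521]
tcp_rot: [3.142, 0.001, 3.096]
ft_force: [1.0, -0.1, 0.0]
width: 0.16
grip_force: 25.0
```

```bash
python3 - <<'E'
from h import *
delta(.41,.24,.006)
d=read_camera('top')
cv2.imwrite('pics/s12.png',cv2.resize(d['color'][150:220,200:250,::-1],(400,560),interpolation=cv2.INTER_CUBIC))
E
```

```text
d mm [ -8.9 -57.3  46.1] turn 0 q6 -1.06 yaw 3.096 t 36.1
```

View pics/s12.png

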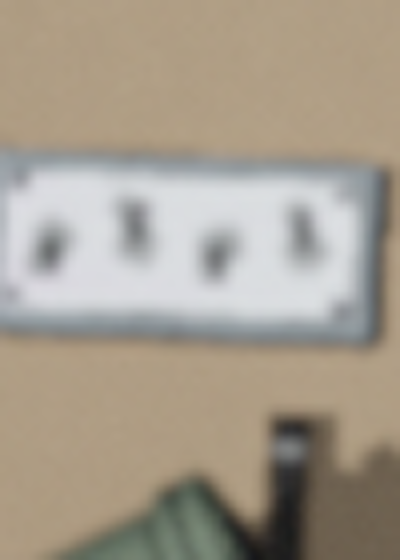

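Emit:
servo_tool([
  [[-5,-40,0],0,0],
  [[-9,-75,0],0,0],
  [[-9,-75,15],0,0],
  [[-9,-75,28],0,0],
  [[-9,-75,38],0,0],
  [[-9,-75,44],0,0],
  [[-9,-75,46],0,0],
  [[-9,-75,46],0,0],
  [[-9,-75,46],0,0],
])

```text
time: 37.05
ee_pos: [0.4091, 0.2225, 0.0062]
tcp_rot: [3.141, 0.0, 3.096]
ft_force: [0.2, -0.9, -0.2]
width: 0.16
grip_force: 25.0
```

Emit:
servo_tool([
  [[0,0,0],0,0.2],
  [[0,0,0],0,0.3],
  [[0,0,0],0,0.4],
  [[0,0,0],0,0.4],
  [[0,0,-20],0,0.4],
  [[0,0,-50],0,0.4],
  [[0,0,-100],0,0.4],
  [[0,0,-150],0,0.4],
  [[0,0,-200],0,0.4],
  [[80,0,-250],0,0.4],
  [[80,0,-250],0,0.4],
  [[80,0,-250],0,0.4],
])

```text
time: 38.25
ee_pos: [0.3283, 0.227, 0.26]
tcp_rot: [3.138, 0.007, 3.097]
ft_force: [0.7, -0.5, -0.0]
width: 0.401
grip_force: 0.0
```

```bash
python3 - <<'E'
from h import *
print(env.read_state()['ee_pos'])
c=read_camera('top'); d=read_camera('wrist')
cv2.imwrite('pics/f.png',np.hstack([cv2.resize(c['color'][130:270,190:450,::-1],(520,280)),cv2.resize(d['color'][...,::-1],(280,280))]))
E
```

```text
[0.32831541 0.22699815 0.26002076]
```

View pics/f.png

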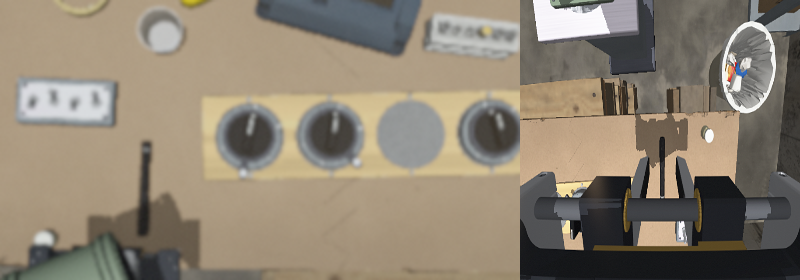

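The marker lies flat at about (145,190) in the left view. Levers 2 and 4 are over, and the knobs, beaker and vial are where they should be.

```bash
python3 -c "
from h import *
print(job.job_done())"
```

```text
the job is handed in; nothing more can be done
None
```

The job is handed in (no verdict came back): heads 2 and 4 tested sound, head 1 seized and place 3 vacant, so I pushed levers 2 and 4 over with the marker, returned every knob to rest and laid the marker flat on the bench.

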